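# Line up the plaster moulds on the ware board, largest in the corner

## Task

Line the four plaster moulds up on the ware board in order of size, starting with the largest and working down: set the largest flat on the board beside the end stop and slide it home into the corner, so that it sits flush against both the rail and the end stop, then stand the others one by one, next smaller each time, centred on the following marks away from the stop, all with their long sides along the rail. Keep them upright, set each down gently rather than dropping it, and let go of them all.

Things in the scene. Friction and masses are not known exactly. Their poses are not given: they have to be found in the camera images.
- mould_largest: The largest of four white plaster casting moulds: a rectangular block 58 (x) by 68 (y) by 70 mm tall, about 260 g, with a round blind pour hole 24 mm wide in the top and a thin grey seam along y. Loose, standing upright on the table at the start. Origin: centre of the underside; z up, x across the short sides (grip there), y along the long sides.
- mould_second: The second largest of four white plaster casting moulds: a rectangular block 50 (x) by 60 (y) by 62 mm tall, about 180 g, with a round blind pour hole 21 mm wide in the top and a thin grey seam along y. Loose, standing upright on the table at the start. Origin: centre of the underside; z up, x across the short sides (grip there), y along the long sides.
- mould_third: The third in size of four white plaster casting moulds: a rectangular block 42 (x) by 52 (y) by 54 mm tall, about 120 g, with a round blind pour hole 18 mm wide in the top and a thin grey seam along y. Loose, standing upright on the table at the start. Origin: centre of the underside; z up, x across the short sides (grip there), y along the long sides.
- mould_smallest: The smallest of four white plaster casting moulds: a rectangular block 34 (x) by 44 (y) by 46 mm tall, about 70 g, with a round blind pour hole 14 mm wide in the top and a thin grey seam along y. Loose, standing upright on the table at the start. Origin: centre of the underside; z up, x across the short sides (grip there), y along the long sides.
- board: Plywood ware board, 100 (x) by 420 (y) by 18 mm thick, fixed flat on the table; its place and yaw vary. Origin: centre of its underside; its top is at z = 18 mm. An aluminium rail 12 mm high runs the full length along its far edge; the rail's inner face, a straight datum, is at x = +34 mm (the rail fills x = 34 to 46 mm).
- stop: Dark steel end stop bar with a brass screw head, 84 (x) by 16 (y) by 14 mm high (18 mm at the screw), fixed across one end of the board, at its y = +185 mm or its y = -185 mm (varies; an empty brass-rimmed peg hole shows flat at the other end). Origin: underside, mid-thickness, on the board's lengthwise centre line. Its inner face is 8 mm from its origin towards the board's middle (board y = 177 mm or -177 mm), square to the rail.
- mark1: Flat dark square outline, 32 mm, inlaid flush in the board top at board x = 0, y = +138 mm: one of four in a row, 92 mm apart. Origin: its centre, on the board's top face. The outermost mark by the stop only shows roughly where the corner mould stands.
- mark2: Flat dark square outline, 32 mm, inlaid flush in the board top at board x = 0, y = +46 mm: one of four in a row, 92 mm apart. Origin: its centre, on the board's top face. The outermost mark by the stop only shows roughly where the corner mould stands.
- mark3: Flat dark square outline, 32 mm, inlaid flush in the board top at board x = 0, y = -46 mm: one of four in a row, 92 mm apart. Origin: its centre, on the board's top face. The outermost mark by the stop only shows roughly where the corner mould stands.
- mark4: Flat dark square outline, 32 mm, inlaid flush in the board top at board x = 0, y = -138 mm: one of four in a row, 92 mm apart. Origin: its centre, on the board's top face. The outermost mark by the stop only shows roughly where the corner mould stands.
Things that resemble listed ones, but are neither listed nor needed, are in the scene too. What is shaped like the mould_third but pink or red is not meant.

How it is judged:
By the outcome, as a careful person would: the job done as asked, in the order asked, and still so for the second after the job is handed in, with the robot touching nothing.
It also fails if it takes over 104 s, if anything falls off the work surface, if the arm or the gripper's body presses on something with over 40 N, if the wrist force passes 120 N, or if a joint passes its speed limit or range.

## Robot

A 7-joint arm with a two-finger parallel gripper is mounted at the origin on the work surface. World frame = base frame: x ahead of the robot, y to its left, z up, the work surface at z = 0. Lengths are in mm, angles in rad, forces in N, time in s.
With the tool pointing down it reaches from about 400 to 850 mm from the base axis. Payload 4.5 kg.
Tool frame: the origin (TCP) lies on the centre line of the jaws, within the pads' length; the fingertips stand 25 mm ahead of it and the grasp point (between the pads) lies 6 mm ahead of it (env.tcp_to_tips is the distance from the TCP to the fingertips, in mm); z points along the fingers, y is the line along which they close (so a half turn about z gives the same grasp; the last joint's range is limited). The gripper opens to 88 mm and grips with 3 to 60 N. Pads are 18 mm wide; open, the fingers measure 123 mm over their backs; the gripper's body (75 mm by 187 mm) begins 45 mm behind the grasp point.
Start: joints at [1.216, 0.689, -0.195, 1.565, 0.157, 0.902, -0.215], TCP at [236.953, -578.364, 263.743] pointing down, gripper open.
Joint ranges: [-3.01, 3.01], [-0.46, 2.08], [-1.47, 1.51], [0.13, 2.56], [-1, 4.14], [0.04, 2.09], [-2.66, 2.66]. Speed limits (rad/s): [2.57, 2.57, 3.14, 3.14, 3.14, 3.14, 3.14].

## Interface

Orientations are given as a unit quaternion [x, y, z, w].
In Python, from bench import status, optics, env gives the robot as it stands.
- The arm moves only by the shell command python3 -m creep 'ROWS' [FORCE]. ROWS is JSON, one flat list of numbers, 5 for each row, row after row: the opening, from 0 (shut) to 1 (fully open), then the shift along the world's x, y, z scaled (see below), then the turn about the world's z scaled (see below). A call has 1 to 20 rows; each row shifts and turns the commanded pose from where the row before left it; what a row does not reach is not made up. The controller multiplies each number of a shift by 300 mm and each number of a turn by pi rad. A row lasts 1/10 s, in which the tool goes at most 50 mm and 8.59 degrees, less where a joint would pass 70% of its speed; a pose out of reach is approached as far as the arm can. A call with a number of a shift or a turn outside -1 to 1 is refused whole. A call with a gripper value outside its range is refused whole. The fingers move at their own pace and stop on an object; FORCE is the grip in N (left out, the last holds). Time passes only in rows, so rows that do not move let the fingers close. It gives the time, the measured TCP pose, the force, the opening and the grip force at its end, in the units of the state.
- status.read_state(): the state, without advancing time (a new reading comes with each control period).
- optics.snapshot(name): name is "scene" or "top" or "wrist"; returns the picture (384x512x3 uint8, red, green, blue); there is no depth.
- optics.calibration(name): a dict with "camera_matrix" (3x3 intrinsics, pixels), "D" ([k1, k2, p1, p2, k3] as OpenCV has them; the pictures are not rectified), "R" (3x3) and "t" (3): a world point X has camera coordinates R X + t. Camera axes: x right, y down, z forward; pixel columns grow to the right and rows downward; lengths in mm; the calibration is good to about 2 mm. A picture is of the moment at which its call begins: read the wrist's pose just before it. calibration takes no time and is no camera call; for the wrist camera it gives the pose at the moment of the call.
- env.finish_job(): hands the job in; it is judged then, once.
The state is a dict: "time_s": time; "joint_pos": joint angles; "qd": joint speeds; "joint_efforts": joint torques, N m; "tcp_pos": TCP position; "tcp_rot": TCP orientation; "wrist_force": force on the tool from outside, world axes, zero at the start; "ft_torque": the same for the moment, N m; "gripper_width": opening from 0.0 (shut) to 1.0 (fully open); "gripper_force": force on a finger pad.
Only numpy, scipy, OpenCV 4.12 (cv2) and the standard library are available. Lean on these libraries where they do the work, as an engineer would, in place of code of your own. Each camera call takes 0.05 s, during which the arm holds its last target. There are 200 camera calls.

## Working session

There is one attempt and no reset: what is moved stays moved. The work goes in short steps, Python scripts to look and compute and a shell command to move; the robot and the scene stay as the last step left them, time stands still between calls to the robot, and variables do not carry over. Pictures are saved under pics/ and viewed, at most 14 in all, crops included, and the job is handed in when it is done.

```bash
ls; mkdir -p pics
python3 - <<'E'
from bench import status, optics, env
import cv2,numpy as np
s=status.read_state();print({k:np.round(v,3).tolist() for k,v in s.items()})
for n in("top","scene"):
    cv2.imwrite(f"pics/{n}0.png",optics.snapshot(n)[:,:,::-1]);c=optics.calibration(n);print({k:np.round(v,3).tolist() for k,v in c.items()})
E
```

```text
pics
{'time_s': 0.0, 'joint_pos': [1.216, 0.69, -0.195, 1.566, 0.157, 0.902, -0.215], 'qd': [0.001, 0.002, 0.002, 0.002, 0.001, 0.001, 0.0], 'joint_efforts': [-0.0, -52.755, -1.267, -15.342, -0.053, 0.007, 0.0], 'tcp_pos': [236.645, -577.834, 262.897], 'tcp_rot': [0.981, 0.193, -0.0, -0.001], 'wrist_force': [0.46, -0.427, -0.128], 'ft_torque': [0.004, -0.044, 0.019], 'gripper_force': 0.0, 'gripper_width': 0.998}
{'camera_matrix': [[419.606, 0.0, 266.969], [0.0, 419.606, 186.719], [0.0, 0.0, 1.0]], 'D': [-0.115, 0.0, 0.0, 0.0, 0.0], 'R': [[-0.004, -1.0, -0.012], [-0.984, 0.006, -0.178], [0.178, 0.012, -0.984]], 't': [-6.886, 470.719, 991.897]}
{'camera_matrix': [[446.231, 0.0, 259.757], [0.0, 446.231, 192.405], [0.0, 0.0, 1.0]], 'D': [0.009, 0.0, 0.0, 0.0, 0.0], 'R': [[0.582, 0.813, 0.001], [0.687, -0.492, -0.534], [-0.434, 0.312, -0.845]], 't': [-262.648, -316.927, 1358.355]}
```

View pics/top0.png

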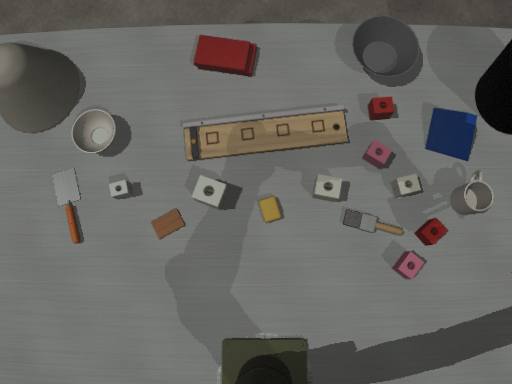

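View pics/scene0.png

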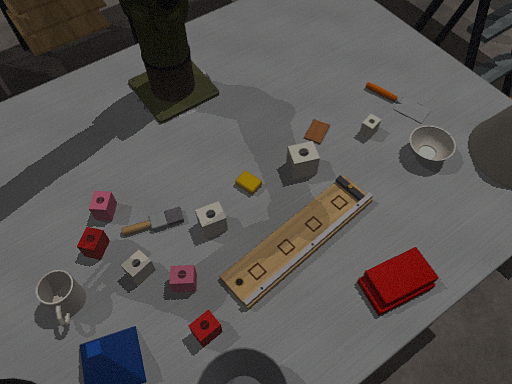

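```bash
cat > h.py <<'E'
from bench import status, optics, env
import cv2,numpy as np
def cast(px,cal,z):
    px=np.asarray(px,float).reshape(-1,1,2)
    n=cv2.undistortPoints(px,np.array(cal["camera_matrix"]),np.array(cal["D"],float)).reshape(-1,2)
    R=np.array(cal["R"]);t=np.array(cal["t"]);C=-R.T@t
    d=np.c_[n,np.ones(len(n))]@R
    return (C+d*((z-C[2])/d[:,2])[:,None])[:,:2]
def proj(X,cal):
    return cv2.projectPoints(np.array(X,float).reshape(-1,1,3),cv2.Rodrigues(np.array(cal["R"]))[0],np.array(cal["t"],float),np.array(cal["camera_matrix"]),np.array(cal["D"],float))[0].reshape(-1,2)
def snap(n,f=None):
    cal=optics.calibration(n);im=optics.snapshot(n)
    if f: cv2.imwrite("pics/"+f+".png",im[:,:,::-1])
    return im,cal
def yaw():
    q=status.read_state()["tcp_rot"]; return np.degrees(2*np.arctan2(q[1],q[0]))
def faces(im,cal,z,thr,amin=60):
    hsv=cv2.cvtColor(im,cv2.COLOR_RGB2HSV);m=((hsv[:,:,2]>thr)&(hsv[:,:,1]<55)).astype(np.uint8)
    out=[]
    for c in cv2.findContours(m,cv2.RETR_EXTERNAL,cv2.CHAIN_APPROX_NONE)[0]:
        if cv2.contourArea(c)<amin: continue
        w=cast(c.reshape(-1,2),cal,z).astype(np.float32)
        out.append((c.reshape(-1,2).mean(0),)+cv2.minAreaRect(w))
    return out
E
python3 - <<'E'
from h import *
im=cv2.imread("pics/top0.png")[:,:,::-1].copy();cal=optics.calibration("top")
for p in[(205,183),(119,184),(322,182),(405,182),(260,300),(150,60)]:print(p,im[p[1],p[0]])
print({k:np.round(v,2).tolist() for k,v in optics.calibration("wrist").items()})
for f in faces(im,cal,58,170): print([np.round(v,1).tolist() for v in f])
big=cv2.resize(im[:,:,::-1][150:260,100:440],None,fx=2.3,fy=2.3,interpolation=cv2.INTER_CUBIC);cv2.imwrite("pics/crop0.png",big)
E
```

```text
(205, 183) [155 159 147]
(119, 184) [154 157 150]
(322, 182) [153 152 139]
(405, 182) [89 88 80]
(260, 300) [117 119 115]
(150, 60) [113 115 112]
{'camera_matrix': [[287.09, 0.0, 256.49], [0.0, 287.09, 191.43], [0.0, 0.0, 1.0]], 'D': [-0.06, 0.0, 0.0, 0.0, 0.0], 'R': [[0.38, -0.93, -0.0], [-0.89, -0.36, 0.29], [-0.26, -0.11, -0.96]], 't': [-625.14, -40.81, 390.77]}
```

View pics/crop0.png

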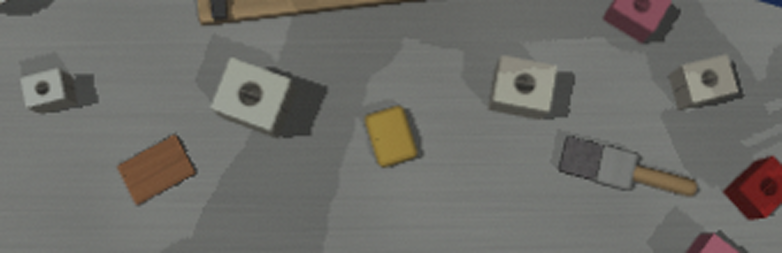

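The white moulds show at top-image pixels (209,191) for the largest, (328,187) for the second, (408,185) for the third and (119,188) for the smallest. The look-alikes are pink or red blocks at (382,107), (378,154), (432,231) and (408,264). The stop is at the image-left end of the board, (195,142), with the peg hole at (336,127).

Run:
```python
from h import *
im=cv2.imread("pics/top0.png")[:,:,::-1].copy();cal=optics.calibration("top")
for z in(46,54,62,70):
  print(z)
  for f in faces(im,cal,z,136): 
    if 170<f[0][1]<210:print([np.round(v,1).tolist() for v in f])
# board: marks (dark squares) on wood
hsv=cv2.cvtColor(im,cv2.COLOR_RGB2HSV)
pts=[(212,138),(247,133.5),(282.5,129.5),(318,126.5),(195,142),(336,127)]
print(np.round(cast(pts,cal,18),1).tolist())
```

```text
46
[[468.8, 195.9], [440.1, -516.5], [63.4, 27.8], 23.2]
[[67.5, 194.4], [461.8, 499.9], [56.3, 60.7], 15.0]
[[403.9, 187.6], [469.6, -350.8], [32.5, 29.5], 13.3]
[[117.7, 187.7], [470.1, 364.5], [32.6, 42.5], 13.7]
[[328.3, 186.1], [471.7, -159.4], [59.5, 49.6], 79.2]
[[208.2, 190.2], [462.3, 135.3], [67.6, 58.4], 69.6]
54
[[468.8, 195.9], [438.9, -512.6], [62.9, 27.6], 23.2]
[[67.5, 194.4], [460.4, 495.8], [55.9, 60.2], 15.0]
[[403.9, 187.6], [468.1, -348.2], [32.3, 29.3], 13.3]
[[117.7, 187.7], [468.7, 361.4], [32.3, 42.2], 13.7]
[[328.3, 186.1], [470.3, -158.3], [59.0, 49.2], 79.2]
[[208.2, 190.2], [461.0, 134.0], [67.0, 58.0], 69.6]
62
[[468.8, 195.9], [437.7, -508.7], [62.4, 27.3], 23.2]
[[67.5, 194.4], [459.0, 491.6], [55.4, 59.8], 15.0]
[[403.9, 187.6], [466.7, -345.6], [32.0, 29.0], 13.3]
[[117.7, 187.7], [467.3, 358.4], [32.1, 41.8], 13.7]
[[328.3, 186.1], [468.8, -157.2], [58.5, 48.8], 79.2]
[[208.2, 190.2], [459.6, 132.8], [66.5, 57.5], 69.6]
70
[[468.8, 195.9], [436.5, -504.8], [61.9, 27.1], 23.2]
[[67.5, 194.4], [457.7, 487.5], [55.0, 59.3], 15.0]
[[403.9, 187.6], [465.2, -343.0], [31.7, 28.8], 13.3]
[[117.7, 187.7], [465.8, 355.3], [31.8, 41.5], 13.7]
[[328.3, 186.1], [467.3, -156.1], [58.1, 48.4], 79.2]
[[208.2, 190.2], [458.2, 131.6], [66.0, 57.1], 69.6]
[[604.2, 132.9], [615.4, 42.1], [625.4, -49.9], [633.1, -142.2], [593.9, 177.0], [631.6, -189.0]]
```

```bash
python3 -m creep '[1,0.075,0.117,0,0.026, 1,0.075,0.117,0,0.026, 1,0.075,0.117,0,0.026, 1,0.075,0.117,0,0.026, 1,0.075,0.117,0,0.026, 1,0.075,0.117,0,0.026, 1,0.075,0.117,0,0.026, 1,0.075,0.117,0,0.026, 1,0.075,0.117,0,0.026, 1,0.075,0.117,0,0.026, 1,0,0,0,0, 1,0,0,0,0, 1,0,0,0,0]'
python3 - <<'E'
from h import *
print(yaw());snap("wrist","w1")
E
```

```text
time_s: 1.4
tcp_pos: [460.9, -228.7, 263.4]
tcp_rot: [0.824, 0.566, -0.001, -0.0]
wrist_force: [-0.4, -0.7, 0.2]
gripper_width: 0.999
gripper_force: 0.0
68.93819114205803
```

View pics/w1.png

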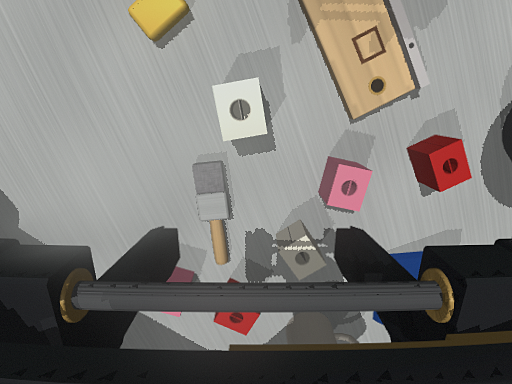

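The wrist picture shows the second mould at (240,110), the third partly behind the gripper at (302,250), and the pink and red blocks at (345,185) and (440,163). The board's peg-hole end is at (377,86).

```bash
python3 -m creep '[1,0,0.139,0,0, 1,0,0.139,0,0, 1,0,0.139,0,0, 1,0,0.139,0,0, 1,0,0.139,0,0, 1,0,0.139,0,0, 1,0,0,0,0, 1,0,0,0,0, 1,0,0,0,0]'
python3 - <<'E'
from h import *
im,cal=snap("wrist","w2")
for f in faces(im,cal,70,136,200):print([np.round(v,1).tolist() for v in f])
im1=cv2.imread("pics/w1.png")[:,:,::-1]
E
```

```text
time_s: 2.35
tcp_pos: [461.8, 20.6, 263.6]
tcp_rot: [0.825, 0.565, -0.001, 0.0]
wrist_force: [-0.2, -0.9, 0.3]
gripper_width: 0.999
gripper_force: 0.0
[[206.9, 332.1], [311.3, -159.3], [65.3, 234.0], 68.9]
[[452.7, 108.3], [701.2, -10.8], [125.3, 331.0], 6.5]
[[165.6, 145.0], [393.3, 64.9], [320.5, 463.0], 66.8]
```

View pics/w2.png

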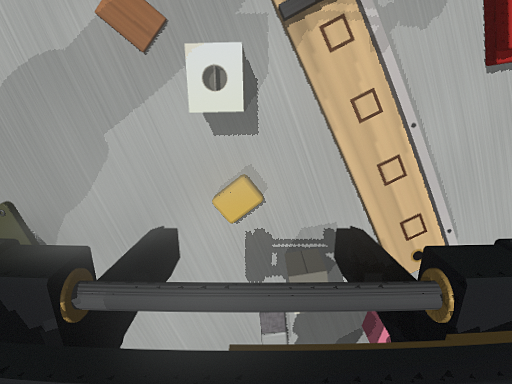

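It shows the largest mould at (215,77), the four marks at (337,33), (366,105), (392,170) and (414,227), and the stop at the top at (303,8).

```bash
cat >> h.py <<'E'
def marks(im,cal):
    hsv=cv2.cvtColor(im,cv2.COLOR_RGB2HSV);m=((hsv[:,:,2]<125)&(hsv[:,:,1]>90)&(hsv[:,:,0]<20)).astype(np.uint8)
    out=[]
    for c in cv2.findContours(m,cv2.RETR_EXTERNAL,cv2.CHAIN_APPROX_NONE)[0]:
        w=cast(c.reshape(-1,2),cal,18).astype(np.float32);r=cv2.minAreaRect(w)
        if 24<min(r[1]) and max(r[1])<40: out.append(r)
    return out
def fitboard(cs):
    """cs: mark centres, any order -> yaw deg, and line fit"""
    cs=np.array(cs);v=cv2.fitLine(cs.astype(np.float32),cv2.DIST_L2,0,.01,.01).ravel();d=v[:2]*np.sign(v[1]);return d,cs[np.argsort(-cs[:,1])]
E
python3 - <<'E'
from h import *
im=cv2.imread("pics/w2.png")[:,:,::-1].copy();cal=optics.calibration("wrist")
for p in[(195,55),(235,100),(100,170),(250,200)]:print(im[p[1],p[0]])
for f in faces(im,cal,70,190,500):print([np.round(v,1).tolist() for v in f])
ms=marks(im,cal)
for r in ms:print(np.round(r[0],1),np.round(r[1],1),round(r[2],1))
d,cs=fitboard([r[0] for r in ms]);print(cs,np.degrees(np.arctan2(-d[0],d[1])),np.diff(cs,axis=0))
# rail line: sample points along rail inner foot/aluminium seen
g=proj([[604,133,18],[633,-142,18]],cal);print(g)
E
```

```text
[215 220 218]
[216 220 208]
[144 146 145]
[200 168  90]
[[214.3, 76.7], [457.6, 130.3], [68.3, 58.0], 69.8]
[ 636.4 -143.2] [31.7 31.9] 5.9
[626.2 -51.5] [31.7 32. ] 6.5
[615.8  40.2] [32.2 31.6] 6.4
[605.7 132.5] [31.9 32.5] 5.5
[[ 605.66668701  132.46780396]
 [ 615.76434326   40.22254181]
 [ 626.2164917   -51.45994186]
 [ 636.39831543 -143.15274048]] 6.37628 [[ 10.09765625 -92.24526215]
 [ 10.45214844 -91.68248367]
 [ 10.18182373 -91.69279861]]
[[334.92457213  32.82450157]
 [410.50460748 226.84058108]]
```

```bash
python3 -m creep '[1,-0.0047,0.122,0,0.0016, 1,-0.0047,0.122,0,0.0016, 1,-0.0047,0.122,0,0.0016, 1,0,0,-0.1333,0, 1,0,0,-0.1333,0, 1,0,0,-0.1333,0, 1,0,0,-0.1333,0, 1,0,0,-0.0667,0, 1,0,0,-0.0667,0, 1,0,0,-0.0667,0, 1,0,0,0,0, 1,0,0,0,0, 0,0,0,0,0, 0,0,0,0,0, 0,0,0,0,0, 0,0,0,0,0, 0,0,0,0,0, 0,0,0,0,0]' 25; python3 -c "
from h import *;print(yaw())"
```

```text
time_s: 4.2
tcp_pos: [458.1, 132.7, 44.3]
tcp_rot: [0.819, 0.573, 0.001, 0.0]
wrist_force: [0.5, -0.3, 6.1]
gripper_width: 0.657
gripper_force: 25.0
69.93262908944678
```

```bash
python3 -m creep '[0,0,0,0.06,0, 0,0,0,0.07,0, 0,0,0,0.07,0, 0,0.094,-0.0057,0,0.0294, 0,0.094,-0.0057,0,0.0294, 0,0.094,-0.0057,0,0.0294, 0,0.094,-0.0057,0,0.0294, 0,0.094,-0.0057,0,0.0294, 0,0,0,0,0, 0,0,0,-0.06,0, 0,0,0,-0.04,0, 0,0,0,-0.02,0, 0,0,0,0,0, 0,0,0,0,0, 0,0,0,0,0]'; python3 -c "
from h import *;print(yaw());snap('wrist','w3')"
```

```text
time_s: 5.7
tcp_pos: [599.0, 124.3, 68.4]
tcp_rot: [0.666, 0.746, 0.0, 0.0]
wrist_force: [0.0, 1.1, -1.5]
gripper_width: 0.657
gripper_force: 25.0
96.4068688159499
```

View pics/w3.png

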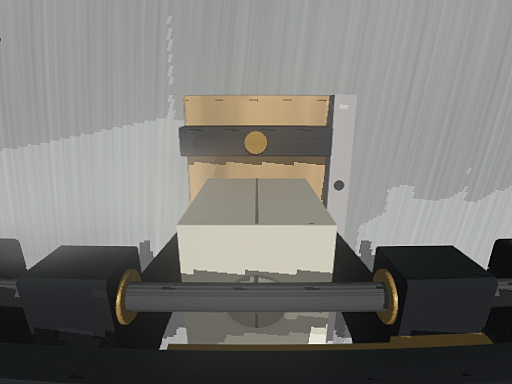

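The view shows the mould square to the rail, with the stop ahead at row 140 and clear space before both.

```bash
python3 -m creep '[0,0,0,-0.005,0, 0,0,0,-0.005,0, 0,0,0,-0.005,0, 0,0,0,-0.003,0, 0,0,0,0,0, 0,0,0,0,0]'; python3 -m creep '[0,0,0,-0.003,0, 0,0,0,0,0, 0,0,0,0,0]'
```

```text
time_s: 6.35
tcp_pos: [598.7, 124.1, 62.4]
tcp_rot: [0.667, 0.745, 0.0, 0.0]
wrist_force: [-0.9, -0.7, -0.0]
gripper_width: 0.658
gripper_force: 25.0
time_s: 6.65
tcp_pos: [598.7, 124.1, 62.3]
tcp_rot: [0.667, 0.745, 0.0, 0.0]
wrist_force: [-2.0, -0.7, 7.3]
gripper_width: 0.655
gripper_force: 25.0
```

```bash
python3 -m creep '[0,0,0,0.002,0, 0,0.0066,0.0007,0,0, 0,0.0066,0.0007,0,0, 0,0.0066,0.0007,0,0, 0,0.0066,0.0007,0,0, 0,0,0,0,0]' 10; python3 -m creep '[0,0.0033,0.0004,0,0, 0,0.0033,0.0004,0,0, 0,0,0,0,0]';python3 -m creep '[0,0.0033,0.0004,0,0, 0,0,0,0,0]';python3 -m creep '[0,0.0033,0.0004,0,0, 0,0,0,0,0]'
```

```text
time_s: 7.25
tcp_pos: [605.9, 125.1, 62.3]
tcp_rot: [0.666, 0.746, -0.001, -0.0]
wrist_force: [-4.0, -0.8, 5.2]
gripper_width: 0.658
gripper_force: 10.0
time_s: 7.55
tcp_pos: [607.5, 125.3, 62.4]
tcp_rot: [0.666, 0.746, -0.001, -0.001]
wrist_force: [-4.9, -1.1, 6.6]
gripper_width: 0.655
gripper_force: 10.0
time_s: 7.75
tcp_pos: [608.5, 125.4, 62.4]
tcp_rot: [0.666, 0.746, -0.001, -0.001]
wrist_force: [-4.2, -1.4, 5.9]
gripper_width: 0.662
gripper_force: 10.0
time_s: 7.95
tcp_pos: [609.5, 125.6, 62.4]
tcp_rot: [0.666, 0.746, -0.001, -0.001]
wrist_force: [-4.9, -0.2, 5.9]
gripper_width: 0.66
gripper_force: 10.0
```

```bash
for i in 1 2 3; do python3 -m creep '[0,0.0033,0.0004,0,0, 0,0,0,0,0]' | egrep "tcp_pos|wrist|width"; done
```

```text
tcp_pos: [610.5, 125.7, 62.4]
wrist_force: [-5.1, -1.1, 5.5]
gripper_width: 0.658
tcp_pos: [611.5, 125.8, 62.4]
wrist_force: [-4.4, -0.1, 5.8]
gripper_width: 0.658
tcp_pos: [611.6, 125.8, 62.4]
wrist_force: [-6.5, -1.1, 7.8]
gripper_width: 0.659
```

```bash
for i in 1 2; do python3 -m creep '[0,0.0033,0.0004,0,0, 0,0,0,0,0]' | egrep "tcp_pos|wrist|width"; done
python3 -m creep '[0,-0.0008,0.0066,0,0, 0,-0.0008,0.0066,0,0, 0,-0.0008,0.0066,0,0, 0,-0.0008,0.0066,0,0, 0,-0.0008,0.0066,0,0, 0,0,0,0,0]'
```

```text
tcp_pos: [611.6, 125.8, 62.3]
wrist_force: [-8.1, -1.8, 10.1]
gripper_width: 0.66
tcp_pos: [611.6, 125.8, 62.3]
wrist_force: [-10.1, -1.2, 11.7]
gripper_width: 0.657
time_s: 9.55
tcp_pos: [611.0, 128.6, 61.5]
tcp_rot: [0.668, 0.744, -0.008, 0.001]
wrist_force: [-9.1, -11.5, 11.3]
gripper_width: 0.662
gripper_force: 10.0
```

```bash
python3 -m creep '[0,-0.0085,-0.001,0.004,0, 0,0,0,0.004,0, 0,0,0,0,0, 0,0,0,0,0]';  for i in 1 2 3; do python3 -m creep '[0,-0.0007,0.0066,0,0, 0,0,0,0,0, 0,0,0,0,0]' | egrep "tcp|wrist|width"; done
```

```text
time_s: 9.95
tcp_pos: [610.3, 134.7, 63.7]
tcp_rot: [0.666, 0.746, -0.002, -0.001]
wrist_force: [-5.6, -3.0, -0.4]
gripper_width: 0.656
gripper_force: 9.9
tcp_pos: [610.0, 136.9, 63.6]
tcp_rot: [0.666, 0.746, -0.002, -0.001]
wrist_force: [-4.3, -1.8, -2.2]
gripper_width: 0.66
tcp_pos: [609.8, 138.9, 63.6]
tcp_rot: [0.666, 0.746, -0.002, -0.001]
wrist_force: [-4.8, -2.1, -2.3]
gripper_width: 0.655
tcp_pos: [609.6, 140.9, 63.6]
tcp_rot: [0.666, 0.746, -0.002, -0.001]
wrist_force: [-4.3, -2.6, -1.7]
gripper_width: 0.659
```

```bash
python3 -m creep '[0,0,0,-0.004,0, 0,0,0,0,0]'| egrep "tcp_pos|wrist|width";  for i in 1 2 3 4 ; do python3 -m creep '[0,-0.0004,0.0033,0,0, 0,0,0,0,0]' | egrep "tcp_pos|wrist"; done
```

```text
tcp_pos: [609.6, 141.1, 62.6]
wrist_force: [-5.2, -2.6, -0.4]
gripper_width: 0.653
tcp_pos: [609.5, 141.2, 62.7]
wrist_force: [-5.5, -3.5, 0.6]
tcp_pos: [609.5, 141.3, 62.7]
wrist_force: [-5.8, -4.7, 0.2]
tcp_pos: [609.6, 141.5, 62.7]
wrist_force: [-4.2, -6.3, 1.9]
tcp_pos: [609.6, 141.8, 62.7]
wrist_force: [-3.7, -7.3, 1.5]
```

```bash
for i in 1 2 3; do python3 -m creep '[0,0.0033,0.0016,0,0, 0,0,0,0,0]' | egrep "tcp_|wrist"; done; python3 -m creep '[0.7,0,0,0,0, 0.7,0,0,0,0, 0.8,0,0,0,0, 0.9,0,0,0,0, 0.9,0,0,0,0, 0.9,0,0,0,0]'; python3 -m creep '[0.9,0,0,0.1,0, 0.9,0,0,0.13,0, 0.9,0,0,0.13,0, 0.9,0,-0.13,0.13,0, 0.9,0,-0.13,0.1,0, 0.9,0,-0.13,0,0, 0.9,0,0,0,0, 0.9,0,0,0,0]'
python3 - <<'E'
from h import *
im,cal=snap("wrist","w4");top,ct=snap("top")
print(yaw())
for f in faces(im,cal,88,190,500):print([np.round(v,1).tolist() for v in f])
for r in marks(im,cal):print(np.round(r[0],1),round(r[2],1))
E
```

```text
tcp_pos: [609.8, 141.9, 62.6]
tcp_rot: [0.667, 0.745, -0.005, 0.001]
wrist_force: [-6.0, -7.8, 2.6]
tcp_pos: [609.9, 142.0, 62.5]
tcp_rot: [0.667, 0.745, -0.006, 0.0]
wrist_force: [-8.6, -9.0, 4.6]
tcp_pos: [610.0, 142.1, 62.4]
tcp_rot: [0.667, 0.745, -0.007, -0.0]
wrist_force: [-9.6, -9.2, 6.7]
time_s: 13.05
tcp_pos: [614.6, 147.9, 63.7]
tcp_rot: [0.666, 0.746, 0.001, 0.0]
wrist_force: [0.4, -0.0, -0.6]
gripper_width: 0.901
gripper_force: 0.0
time_s: 13.85
tcp_pos: [613.9, 32.7, 236.8]
tcp_rot: [0.667, 0.745, 0.0, 0.0]
wrist_force: [-0.6, 1.3, -0.1]
gripper_width: 0.898
gripper_force: 0.0
96.52109978429104
[[282.2, 109.6], [617.5, 80.6], [62.1, 214.2], 6.4]
[ 634.1 -107.3] 6.2
[625.7 -51.4] 6.2
```

View pics/w4.png

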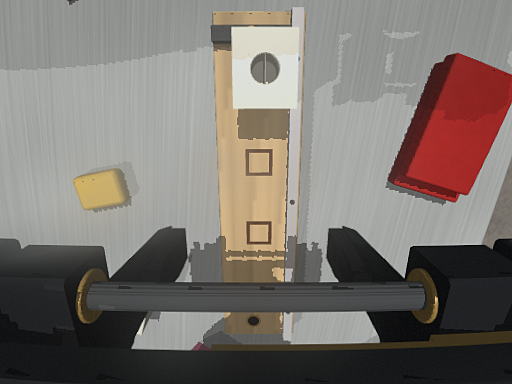

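The mould stands in the corner at (265,67), its right side at the rail and its top edge over the stop. I'll measure it and zoom in.

Run:
```python
from h import *
im=cv2.imread("pics/w4.png")[:,:,::-1].copy();cal=optics.calibration("wrist")
print(im[100,240],im[200,296],im[35,296],im[90,290])
for t in (205,215,225):
  for f in faces(im,cal,88,t,1500):
    print(t,[np.round(v,1).tolist() for v in f])
# predicted flush top face
th=np.radians(6.38);b=np.array([np.cos(th),np.sin(th)]);a=np.array([-b[1],b[0]])
ms=np.array([r[0] for r in marks(im,cal)]);m2=np.array([615.8,40.2]);print(ms)
P=lambda x,y,z:np.r_[m2+x*b+(y-46)*a,z]
big=cv2.resize(im[0:150,190:330],None,fx=4,fy=4,interpolation=cv2.INTER_CUBIC)[:,:,::-1].copy()
for q in ([(-24,109),(34,109),(34,177),(-24,177)]):
  u=(proj([P(*q,88)],cal)[0]-[190,0])*4+2;cv2.drawMarker(big,tuple(int(v) for v in u),(0,0,255),1,14)
cv2.imwrite("pics/w4c.png",big)
```

```text
[220 224 212] [189 185 185] [219 216 202] [221 225 215]
205 [[264.7, 66.9], [608.5, 140.7], [58.8, 67.6], 6.7]
215 [[264.7, 66.8], [608.5, 140.7], [58.0, 67.6], 6.7]
[[ 634.14508057 -103.73416138]
 [ 625.52838135  -48.01998901]]
```

View pics/w4c.png

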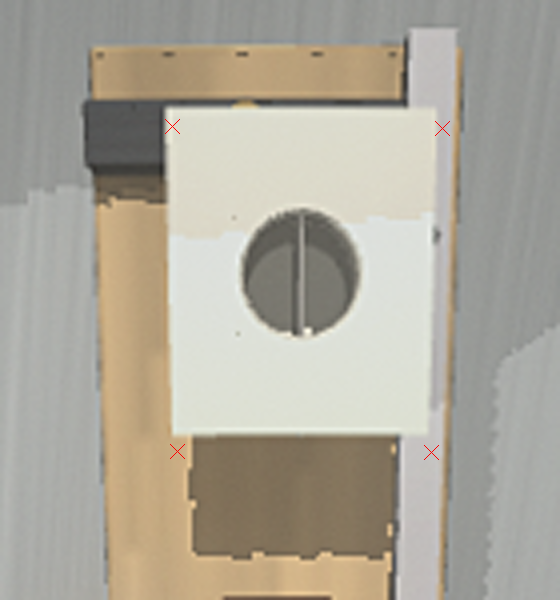

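Run:
```python
from h import *
im,cal=snap("wrist","w5")
for f in faces(im,cal,88,212,1500):print([np.round(v,2).tolist() for v in f])
hsv=cv2.cvtColor(im,cv2.COLOR_RGB2HSV)
for r in marks(im,cal):print(np.round(r[0],1),r[1],round(r[2],1))
# board/rail inner edge: per-row transition in nearby rows, near the mould's near side and below
m=((hsv[:,:,1]>70)&(hsv[:,:,0]<25)).astype(np.uint8)
rows=[r for r in range(125,215,6)]
pts=[(np.where(m[r,230:300])[0].max()+230.5,r) for r in rows];print(pts[::4])
w=cast(pts,cal,18);l=cv2.fitLine(w.astype(np.float32),cv2.DIST_HUBER,0,.01,.01).ravel();print("rail foot",l,np.degrees(np.arctan2(-l[0]*np.sign(l[1]),abs(l[1]))))
f=[f for f in faces(im,cal,88,212,1500)][0]
n=np.array([l[1],-l[0]]);n*=np.sign(n[0]);print("centre to rail foot line",(l[2:]-np.array(f[1]))@n)
```

```text
[[265.43, 70.44], [609.3, 137.87], [58.38, 67.15], 6.63]
[ 388.9 -206.6] (31.651803970336914, 33.61518478393555) 54.3
[ 640.3 -103. ] (37.0297737121582, 32.63173294067383) 6.4
[625.9 -51.6] (30.254167556762695, 31.302316665649414) 6.5
[(np.float64(287.5), 125), (np.float64(287.5), 149), (np.float64(299.5), 173), (np.float64(298.5), 197)]
rail foot [ 3.1189072e-01 -9.5011801e-01  6.5729028e+02  4.4363613e+01] 18.17321
centre to rail foot line 16.429097085317608
```

```bash
python3 -m creep '[1,-0.0625,-0.125,0,-0.012, 1,-0.0625,-0.125,0,-0.012, 1,-0.0625,-0.125,0,-0.012, 1,-0.0625,-0.125,0,-0.012, 1,-0.0625,-0.125,0,-0.012, 1,-0.0625,-0.125,0,-0.012, 1,-0.0625,-0.125,0,-0.012, 1,-0.0625,-0.125,0,-0.012, 1,0,0,0,0, 1,0,0,0,0, 1,0,0,0,0, 1,0,0,0,0]'
python3 - <<'E'
from h import *
im,cal=snap("wrist","w6");print(yaw())
for f in faces(im,cal,62,195,500):print([np.round(v,2).tolist() for v in f])
E
```

```text
time_s: 15.2
tcp_pos: [464.9, -264.2, 236.7]
tcp_rot: [0.77, 0.638, 0.001, -0.0]
wrist_force: [0.1, 0.9, -0.1]
gripper_width: 1.0
gripper_force: 0.0
79.327239857811
[[239.77, 70.57], [468.45, -158.2], [60.68, 50.34], 78.35]
```

```bash
python3 -m creep '[1,0.004,0.1175,0,-0.0018, 1,0.004,0.1175,0,-0.0018, 1,0.004,0.1175,0,-0.0018, 1,0,0,-0.1333,0, 1,0,0,-0.1333,0, 1,0,0,-0.1333,0, 1,0,0,-0.1333,0, 1,0,0,-0.0667,0, 1,0,0,-0.0450,0, 1,0,0,0,0, 1,0,0,0,0, 1,0,0,0,0, 0,0,0,0,0, 0,0,0,0,0, 0,0,0,0,0, 0,0,0,0,0, 0,0,0,0,0, 0,0,0,0,0, 0,0,0,0,0]' 20; python3 -c "
from h import *;print(yaw())"
```

```text
time_s: 17.15
tcp_pos: [467.4, -160.7, 43.3]
tcp_rot: [0.776, 0.63, 0.0, 0.0]
wrist_force: [0.8, -1.3, 2.2]
gripper_width: 0.565
gripper_force: 20.0
78.14415302816239
```

```bash
python3 -m creep '[0,0,0,0.06,0, 0,0,0,0.07,0, 0,0,0,0.07,0, 0,0.0826,0.1101,0,0.0169, 0,0.0826,0.1101,0,0.0169, 0,0.0826,0.1101,0,0.0169, 0,0.0826,0.1101,0,0.0169, 0,0.0826,0.1101,0,0.0169, 0,0.0826,0.1101,0,0.0169, 0,0,0,0,0, 0,0,0,0,0, 0,0,0,-0.06,0, 0,0,0,-0.04,0, 0,0,0,-0.02,0, 0,0,0,0,0, 0,0,0,0,0, 0,0,0,0,0]'; python3 -c "
from h import *;print(yaw())"
```

```text
time_s: 18.85
tcp_pos: [616.3, 37.5, 67.7]
tcp_rot: [0.667, 0.745, 0.0, 0.0]
wrist_force: [-1.6, -0.5, -1.5]
gripper_width: 0.568
gripper_force: 20.0
96.38927818995293
```

```bash
python3 -m creep '[0,0,0,-0.005,0, 0,0,0,-0.005,0, 0,0,0,-0.005,0, 0,0,0,-0.003,0, 0,0,0,-0.002,0, 0,0,0,0,0, 0,0,0,0,0]' | egrep "tcp_p|wrist"; python3 -m creep '[0,0,0,-0.002,0, 0,0,0,0,0]'| egrep "tcp_p|wrist"
```

```text
tcp_pos: [615.9, 37.5, 61.3]
wrist_force: [-1.3, -0.1, 1.3]
tcp_pos: [615.9, 37.5, 61.3]
wrist_force: [-2.5, -0.6, 6.3]
```

```bash
python3 -m creep '[0.62,0,0,0,0, 0.7,0,0,0,0, 0.8,0,0,0,0, 0.9,0,0,0,0, 0.9,0,0,0,0, 0.9,0,0,0.1,0, 0.9,0,0,0.13,0, 0.9,0,0,0.13,0, 0.9,0.013,-0.12,0.1,0, 0.9,0.013,-0.12,0.1,0, 0.9,0.013,-0.12,0,0, 0.9,0,0,0,0, 0.9,0,0,0,0, 0.9,0,0,0,0, 0.9,0,0,0,0]'
cat >> h.py <<'E'
def check(im,cal,spec):
    for f in faces(im,cal,88,205,500):print("z88",[np.round(v,2).tolist() for v in f])
    for h in spec:
      for f in faces(im,cal,18+h,205,500):print("h",h,[np.round(v,2).tolist() for v in f])
    for r in marks(im,cal):print("mark",np.round(r[0],1),round(r[2],1))
E
python3 - <<'E'
from h import *
im,cal=snap("wrist","w7");print(yaw());check(im,cal,[62])
E
```

```text
time_s: 21.25
tcp_pos: [627.4, -68.4, 228.2]
tcp_rot: [0.665, 0.746, 0.0, -0.001]
wrist_force: [-0.0, 0.6, -0.8]
gripper_width: 0.905
gripper_force: 0.0
96.55560391773857
z88 [[256.84, 61.36], [614.9, 39.49], [48.99, 57.76], 6.57]
h 62 [[256.84, 61.36], [614.79, 40.59], [50.49, 59.52], 6.57]
mark [ 635.7 -142.5] 6.6
mark [625.9 -50.7] 6.6
```

View pics/w7.png

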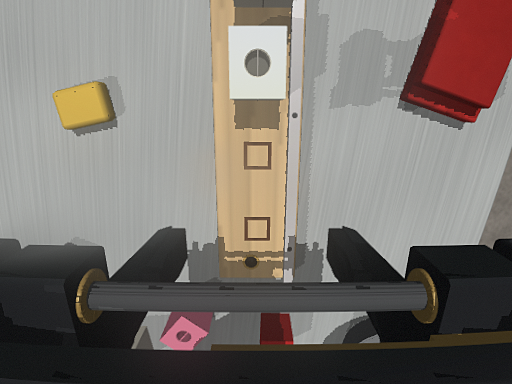

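The second mould at (257,61) stands square and within 1 mm of its mark.

```bash
python3 -m creep '[1,-0.0552,-0.143,0,0, 1,-0.0552,-0.143,0,0, 1,-0.0552,-0.143,0,0, 1,-0.0552,-0.143,0,0, 1,-0.0552,-0.143,0,0, 1,-0.0552,-0.143,0,0, 1,-0.0552,-0.143,0,0, 1,-0.0552,-0.143,0,0, 1,-0.0552,-0.143,0,0, 1,0,0,0,0, 1,0,0,0,0, 1,0,0,0,0, 1,0,0,0,0]'
python3 - <<'E'
from h import *
im,cal=snap("wrist","w8");print(yaw())
for t in (150,175,195):
  for f in faces(im,cal,54,t,500):print(t,[np.round(v,2).tolist() for v in f])
E
```

```text
time_s: 22.6
tcp_pos: [480.1, -454.2, 228.7]
tcp_rot: [0.665, 0.747, 0.001, -0.0]
wrist_force: [0.3, 0.4, 0.8]
gripper_width: 0.995
gripper_force: 0.0
96.60374717016838
150 [[306.01, 326.42], [566.71, -643.57], [70.63, 49.74], 5.81]
150 [[263.43, 131.0], [495.45, -425.86], [573.22, 302.73], 6.67]
175 [[305.92, 326.55], [566.74, -643.56], [70.56, 49.73], 5.81]
175 [[425.52, 14.79], [626.3, -281.55], [93.0, 36.0], 9.77]
175 [[277.9, 142.96], [488.77, -404.51], [558.47, 303.08], 11.6]
195 [[218.76, 226.38], [446.26, -517.66], [39.72, 92.4], 74.82]
195 [[261.4, 69.64], [474.42, -361.34], [48.87, 150.62], 5.72]
195 [[228.41, 48.39], [439.65, -335.72], [16.93, 91.99], 1.07]
```

View pics/w8.png

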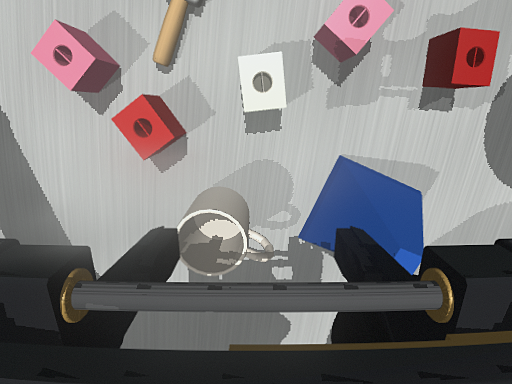

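The white third mould is at (262,81), between the pink blocks at (70,55) and (355,25) and the red ones. The mug at (215,230) is the only tall thing nearby.

Run:
```python
from h import *
im=cv2.imread("pics/w8.png")[:,:,::-1].copy();cal=optics.calibration("wrist")
for t in (205,212,218):
  for f in faces(im,cal,54,t,500):print(t,[np.round(v,2).tolist() for v in f])
```

```text
205 [[218.78, 226.43], [445.43, -518.13], [39.32, 91.34], 74.8]
205 [[262.16, 80.96], [474.06, -359.1], [42.93, 53.34], 12.96]
212 [[217.03, 224.95], [441.25, -516.99], [39.32, 81.94], 74.8]
212 [[262.16, 80.98], [474.11, -359.08], [42.59, 52.76], 13.05]
218 [[217.08, 224.9], [441.25, -516.99], [39.32, 81.94], 74.8]
218 [[262.16, 80.98], [474.07, -358.87], [42.59, 52.34], 13.05]
```

```bash
python3 -m creep '[0.65,-0.0066,0.105,0,0.0119, 0.65,-0.0066,0.105,0,0.0119, 0.65,-0.0066,0.105,0,0.0119, 0.65,0,0,-0.1333,0, 0.65,0,0,-0.1333,0, 0.65,0,0,-0.1333,0, 0.65,0,0,-0.06,0, 0.65,0,0,0,0, 0.65,0,0,0,0, 0.65,0,0,0,0]'
python3 - <<'E'
from h import *
im,cal=snap("wrist");print(yaw())
cv2.imwrite("pics/w9.png",im[:,:,::-1])
E
```

```text
time_s: 23.65
tcp_pos: [474.0, -362.1, 92.2]
tcp_rot: [0.623, 0.782, 0.0, 0.001]
wrist_force: [0.0, 0.3, -0.1]
gripper_width: 0.648
gripper_force: 0.0
102.83673036806623
```

View pics/w9.png

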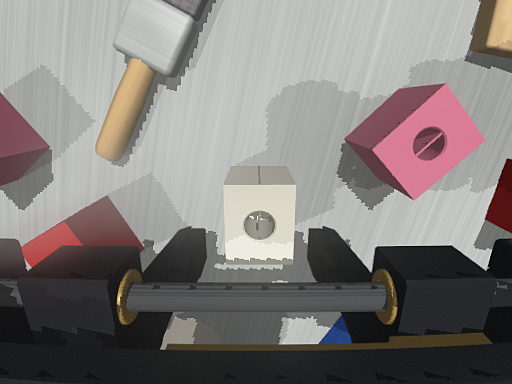

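The mould at (260,215) sits between the open fingers, and the pink block at (415,140) is clear of them.

```bash
python3 -m creep '[0.65,0,0.009,-0.08,0, 0.65,0,0,-0.06,0, 0.65,0,0,-0.024,0, 0.65,0,0,0,0, 0.65,0,0,0,0, 0,0,0,0,0, 0,0,0,0,0, 0,0,0,0,0, 0,0,0,0,0]' 15; python3 -c "
from h import *;print(yaw())"
```

```text
time_s: 24.6
tcp_pos: [473.4, -359.7, 42.2]
tcp_rot: [0.624, 0.782, 0.0, 0.001]
wrist_force: [-0.7, -0.2, 5.4]
gripper_width: 0.476
gripper_force: 15.0
102.82589545501558
```

```bash
python3 -m creep '[0,0,0,0.06,0, 0,0,0,0.12,0, 0,0,0,0.12,0, 0,0.0639,0.1282,0,-0.0045, 0,0.0639,0.1282,0,-0.0045, 0,0.0639,0.1282,0,-0.0045, 0,0.0639,0.1282,0,-0.0045, 0,0.0639,0.1282,0,-0.0045, 0,0.0639,0.1282,0,-0.0045, 0,0.0639,0.1282,0,-0.0045, 0,0.0639,0.1282,0,-0.0045, 0,0,0,0,0, 0,0,0,0,0, 0,0,0,-0.1,0, 0,0,0,-0.08,0, 0,0,0,-0.04,0, 0,0,0,0,0, 0,0,0,0,0, 0,0,0,0,0]'; python3 -c "
from h import *;print(yaw())"
```

```text
time_s: 26.5
tcp_pos: [626.8, -52.0, 66.6]
tcp_rot: [0.667, 0.745, 0.001, 0.001]
wrist_force: [0.1, 0.8, -1.4]
gripper_width: 0.474
gripper_force: 15.0
96.31085356494106
```

```bash
python3 -m creep '[0,0,0,-0.005,0, 0,0,0,-0.005,0, 0,0,0,-0.005,0, 0,0,0,-0.003,0, 0,0,0,-0.002,0, 0,0,0,0,0, 0,0,0,0,0]' | egrep "tcp_p|wrist"; python3 -m creep '[0,0,0,-0.002,0, 0,0,0,0,0]'| egrep "tcp_p|wrist"
```

```text
tcp_pos: [626.0, -51.7, 60.3]
wrist_force: [-2.5, 0.3, 5.8]
tcp_pos: [626.0, -51.7, 60.2]
wrist_force: [-3.4, -0.3, 10.0]
```

```bash
python3 -m creep '[0.55,0,0,0,0, 0.65,0,0,0,0, 0.75,0,0,0,0, 0.8,0,0,0,0, 0.8,0,0,0.1,0, 0.8,0,0,0.15,0, 0.8,0,0,0.15,0, 0.8,0,0,0.13,0, 0.8,-0.055,0.131,0,0.0051, 0.8,-0.055,0.131,0,0.0051, 0.8,-0.055,0.131,0,0.0051, 0.8,-0.055,0.131,0,0.0051, 0.8,-0.055,0.131,0,0.0051, 0.8,-0.055,0.131,0,0.0051, 0.8,-0.055,0.131,0,0.0051, 0.8,-0.055,0.131,0,0.0051, 0.8,0,0,0,0, 0.8,0,0,0,0, 0.8,0,0,0,0]'; python3 -m creep '[0.8,0,0,0,0]'
python3 - <<'E'
from h import *
im,cal=snap("wrist","w10");print(yaw())
for t in (205,212):
  for f in faces(im,cal,46,t,500):print(t,[np.round(v,2).tolist() for v in f])
E
```

```text
time_s: 29.3
tcp_pos: [494.7, 261.0, 217.4]
tcp_rot: [0.619, 0.786, -0.001, 0.001]
wrist_force: [0.6, -0.3, 0.2]
gripper_width: 0.797
gripper_force: 0.0
time_s: 29.4
tcp_pos: [494.9, 260.7, 217.5]
tcp_rot: [0.619, 0.785, -0.001, 0.0]
wrist_force: [0.1, -0.7, 0.1]
gripper_width: 0.8
gripper_force: 0.0
103.52216348354062
205 [[331.62, 329.06], [633.37, 92.06], [70.8, 49.46], 12.37]
205 [[256.37, 69.71], [469.29, 363.22], [34.65, 43.48], 13.61]
205 [[417.84, 40.5], [610.61, 422.87], [64.67, 63.25], 63.96]
205 [[428.44, 54.52], [626.95, 424.71], [120.63, 85.69], 16.52]
212 [[331.68, 329.04], [633.37, 92.06], [70.82, 49.44], 12.4]
212 [[256.42, 69.74], [469.32, 363.18], [34.15, 43.8], 14.36]
212 [[416.84, 43.31], [608.06, 422.61], [59.11, 56.07], 69.61]
```

```bash
python3 -m creep '[0.65,-0.0285,0.1138,0,0, 0.65,-0.0285,0.1138,0,0, 0.65,-0.0285,0.1138,0,0, 0.65,0,0,-0.1333,0, 0.65,0,0,-0.1333,0, 0.65,0,0,-0.12,0, 0.65,0,0,-0.08,0, 0.65,0,0,-0.06,0, 0.65,0,0,-0.05,0, 0.65,0,0,0,0, 0.65,0,0,0,0]'
python3 -m creep '[0,0,0,0,0, 0,0,0,0,0, 0,0,0,0,0, 0,0,0,0,0, 0,0,0,0,0, 0,0,0,0,0]' 12; python3 -c "
from h import *;print(yaw())"
```

```text
time_s: 30.55
tcp_pos: [468.8, 365.0, 45.1]
tcp_rot: [0.618, 0.786, 0.0, 0.0]
wrist_force: [0.6, 0.3, -0.5]
gripper_width: 0.65
gripper_force: 0.0
time_s: 31.15
tcp_pos: [468.8, 365.4, 45.5]
tcp_rot: [0.618, 0.786, 0.001, 0.0]
wrist_force: [-0.0, -0.9, 6.3]
gripper_width: 0.385
gripper_force: 12.0
103.68703006772424
```

```bash
python3 -m creep '[0,0,0,0.07,0, 0,0,0,0.15,0, 0,0,0,0.15,0, 0,0.0466,-0.1407,0,-0.0034, 0,0.0466,-0.1407,0,-0.0034, 0,0.0466,-0.1407,0,-0.0034, 0,0.0466,-0.1407,0,-0.0034, 0,0.0466,-0.1407,0,-0.0034, 0,0.0466,-0.1407,0,-0.0034, 0,0.0466,-0.1407,0,-0.0034, 0,0.0466,-0.1407,0,-0.0034, 0,0.0466,-0.1407,0,-0.0034, 0,0.0466,-0.1407,0,-0.0034, 0,0.0466,-0.1407,0,-0.0034, 0,0.0466,-0.1407,0,-0.0034, 0,0,0,0,0, 0,0,0,0,0, 0,0,0,0,0]'; python3 -m creep '[0,0,0,-0.13,0, 0,0,0,-0.1,0, 0,0,0,-0.06,0, 0,0,0,0,0, 0,0,0,0,0]'; python3 -c "
from h import *;print(yaw())"
```

```text
time_s: 32.95
tcp_pos: [635.7, -139.4, 155.7]
tcp_rot: [0.666, 0.746, 0.0, -0.001]
wrist_force: [0.6, 1.0, -0.3]
gripper_width: 0.383
gripper_force: 12.0
time_s: 33.45
tcp_pos: [636.7, -140.2, 69.5]
tcp_rot: [0.666, 0.746, 0.001, 0.0]
wrist_force: [0.1, -0.6, -0.1]
gripper_width: 0.383
gripper_force: 12.0
96.42068819738418
```

Lowering 6 mm with a small y correction (−0.8 mm).

```bash
python3 -m creep '[0,0,-0.0027,-0.005,0, 0,0,0,-0.005,0, 0,0,0,-0.005,0, 0,0,0,-0.003,0, 0,0,0,-0.002,0, 0,0,0,0,0, 0,0,0,0,0]' | egrep "tcp_p|wrist"; python3 -m creep '[0,0,0,-0.002,0, 0,0,0,0,0]'| egrep "tcp_p|wrist"
```

```text
tcp_pos: [636.3, -142.3, 63.6]
wrist_force: [-1.4, 0.1, 6.0]
tcp_pos: [636.3, -142.4, 63.5]
wrist_force: [-3.0, -0.4, 9.9]
```

```bash
python3 -m creep '[0.45,0,0,0,0, 0.55,0,0,0,0, 0.65,0,0,0,0, 0.65,0,0,0,0, 0.65,0,0,0.1,0, 0.65,0,0,0.13,0, 0.65,0,0,0.13,0, 0.65,0.013,-0.12,0.1,0, 0.65,0.013,-0.12,0.1,0, 0.65,0.013,-0.12,0,0, 0.65,0,0,0,0, 0.65,0,0,0,0, 0.65,0,0,0,0, 0.65,0,0,0,0, 0.65,0,0,0,0]'
python3 - <<'E'
from h import *
im,cal=snap("wrist","w11");print(yaw());check(im,cal,[46,54])
t,_=snap("top","top1")
E
```

```text
time_s: 35.85
tcp_pos: [647.9, -248.7, 230.0]
tcp_rot: [0.666, 0.746, 0.0, -0.0]
wrist_force: [-0.1, -0.1, -1.1]
gripper_width: 0.651
gripper_force: 0.0
96.44979672872797
z88 [[256.74, 70.51], [636.18, -147.13], [31.57, 40.19], 6.95]
z88 [[294.68, 67.58], [669.42, -145.21], [9.89, 114.92], 6.53]
h 46 [[256.74, 70.51], [635.91, -144.44], [34.44, 43.84], 6.95]
h 46 [[294.68, 67.58], [672.17, -142.35], [10.79, 125.36], 6.53]
h 54 [[256.74, 70.51], [636.0, -145.34], [33.49, 42.62], 6.95]
h 54 [[294.68, 67.58], [671.26, -143.3], [10.49, 121.88], 6.53]
```

View pics/w11.png

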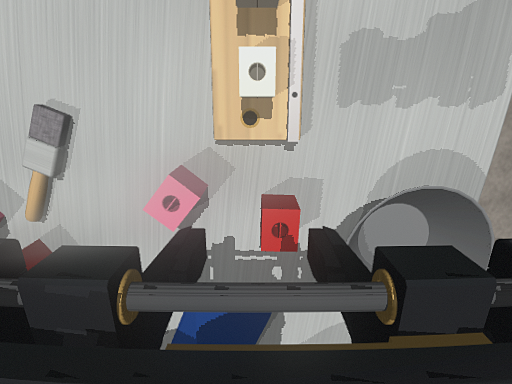

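The smallest stands at (257,71), square and about 1.4 mm from its mark centre. I'll move over for a look at the whole row.

```bash
python3 -m creep '[0.65,-0.01,0.11,0.1,0, 0.65,-0.01,0.11,0.1,0, 0.65,-0.01,0.11,0.1,0, 0.65,0,0,0,0, 0.65,0,0,0,0, 0.65,0,0,0,0, 0.65,0,0,0,0, 0.65,0,0,0,0]'
python3 - <<'E'
from h import *
im,cal=snap("wrist","w12");print(yaw());check(im,cal,[54,62,70])
E
```

```text
time_s: 36.75
tcp_pos: [638.4, -152.5, 319.0]
tcp_rot: [0.668, 0.745, -0.001, -0.001]
wrist_force: [0.1, -0.4, -0.3]
gripper_width: 0.652
gripper_force: 0.0
96.2639606545242
z88 [[256.04, 156.72], [635.79, -141.24], [32.27, 40.08], 6.28]
z88 [[255.66, 80.52], [625.48, -52.46], [40.57, 48.7], 7.06]
z88 [[254.84, 11.56], [616.9, 20.58], [48.93, 23.41], 6.23]
h 54 [[256.04, 156.72], [636.04, -144.0], [33.73, 41.89], 6.28]
h 54 [[255.66, 80.52], [625.27, -51.19], [42.4, 50.9], 7.06]
h 54 [[254.84, 11.56], [616.3, 25.16], [51.15, 24.47], 6.23]
h 62 [[256.04, 156.72], [635.91, -142.62], [33.0, 40.99], 6.28]
h 62 [[255.66, 80.52], [625.37, -51.82], [41.49, 49.8], 7.06]
h 62 [[254.84, 11.56], [616.6, 22.87], [50.04, 23.94], 6.23]
h 70 [[256.04, 156.72], [635.79, -141.24], [32.27, 40.08], 6.28]
h 70 [[255.66, 80.52], [625.48, -52.46], [40.57, 48.7], 7.06]
h 70 [[254.84, 11.56], [616.9, 20.58], [48.93, 23.41], 6.23]
mark [ 439.9 -468.4] 4.0
```

View pics/w12.png

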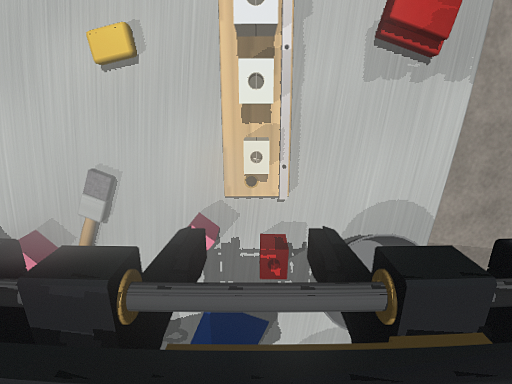

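Run:
```python
from h import *
im=cv2.imread("pics/top1.png")[:,:,::-1].copy();cal=optics.calibration("top")
a=np.array([-.1111,.9938]);b=np.array([.9938,.1111]);im0=cv2.imread("pics/top0.png")[:,:,::-1].copy()
ms=[r[0] for r in marks(im0,cal)];print(np.round(ms,1))
for z in(64,72,80,88):
  for f in faces(im,cal,z,136):
    if 100<f[0][1]<150 and 190<f[0][0]<345:print(z,[np.round(v,1).tolist() for v in f])
```

```text
[[605.8 132.9]]
64 [[205.2, 127.6], [617.5, 142.8], [58.7, 69.4], 6.3]
64 [[247.2, 124.8], [621.7, 36.7], [49.8, 69.8], 8.4]
64 [[320.4, 119.5], [635.9, -143.9], [32.3, 44.4], 6.5]
64 [[283.3, 122.5], [628.6, -50.3], [43.0, 52.3], 8.8]
72 [[205.2, 127.6], [614.9, 141.5], [58.2, 68.8], 6.3]
72 [[247.2, 124.8], [619.0, 36.2], [49.4, 69.3], 8.4]
72 [[320.4, 119.5], [633.1, -142.9], [32.1, 44.0], 6.5]
72 [[283.3, 122.5], [625.9, -50.0], [42.7, 51.9], 8.8]
80 [[205.2, 127.6], [612.2, 140.2], [57.7, 68.3], 6.3]
80 [[247.2, 124.8], [616.3, 35.8], [49.0, 68.7], 8.4]
80 [[320.4, 119.5], [630.3, -141.9], [31.8, 43.7], 6.5]
80 [[283.3, 122.5], [623.1, -49.8], [42.3, 51.4], 8.8]
88 [[205.2, 127.6], [609.5, 138.9], [57.2, 67.7], 6.3]
88 [[247.2, 124.8], [613.6, 35.3], [48.6, 68.2], 8.4]
88 [[320.4, 119.5], [627.5, -141.0], [31.6, 43.3], 6.5]
88 [[283.3, 122.5], [620.4, -49.6], [42.0, 51.0], 8.8]
```

Both views put the smallest about 2 mm too far from the stop, so I'll regrip and shift it.

```bash
python3 -m creep '[0.65,-0.007,0.033,-0.1,0, 0.65,0,0,-0.16,0, 0.65,0,0,-0.16,0, 0.65,0,0,-0.16,0, 0.65,0,0,-0.12,0, 0.65,0,0,-0.08,0, 0.65,0,0,-0.06,0, 0.65,0,0,0,0, 0.65,0,0,0,0, 0.65,0,0,0,0]';python3 -c "
from h import *;print(yaw())"
```

```text
time_s: 37.8
tcp_pos: [638.0, -141.4, 69.9]
tcp_rot: [0.667, 0.745, 0.001, 0.001]
wrist_force: [-0.5, 0.4, 0.2]
gripper_width: 0.65
gripper_force: 0.0
96.32723826979138
```

```bash
python3 -m creep '[0.65,-0.004,0,-0.01,0, 0.65,0,0,-0.009,0, 0.65,0,0,0,0, 0.65,0,0,0,0, 0,0,0,0,0, 0,0,0,0,0, 0,0,0,0,0, 0,0,0,0,0, 0,0,0,0,0]' 12; python3 -m creep '[0,0,0,0.007,0, 0,0,0.0066,0.003,0, 0,0,0,0,0, 0,0,0,0,0]'
```

```text
time_s: 38.7
tcp_pos: [635.6, -141.3, 62.5]
tcp_rot: [0.667, 0.745, 0.0, 0.0]
wrist_force: [-0.1, 0.6, -0.1]
gripper_width: 0.385
gripper_force: 12.0
time_s: 39.1
tcp_pos: [635.5, -139.2, 65.5]
tcp_rot: [0.667, 0.745, 0.0, 0.0]
wrist_force: [-0.1, -0.5, -0.3]
gripper_width: 0.385
gripper_force: 12.0
```

Shift +1 mm in x as well, lower 3 mm, release, retreat and look again.

```bash
python3 -m creep '[0,0.003,0,-0.003,0, 0,0,0,-0.004,0, 0,0,0,-0.003,0, 0,0,0,-0.002,0, 0,0,0,0,0, 0,0,0,0,0]' | egrep "tcp_p|wrist"; python3 -m creep '[0.45,0,0,0,0, 0.55,0,0,0,0, 0.65,0,0,0,0, 0.65,0,0,0,0, 0.65,0,0,0.1,0, 0.65,0,0,0.13,0, 0.65,0,0,0.13,0, 0.65,0.013,-0.12,0.15,0, 0.65,0.013,-0.12,0.15,0, 0.65,0,-0.02,0.1,0, 0.65,0,0,0,0, 0.65,0,0,0,0, 0.65,0,0,0,0, 0.65,0,0,0,0, 0.65,0,0,0,0]'
python3 - <<'E'
from h import *
im,cal=snap("wrist","w13");print(yaw());check(im,cal,[46,54])
snap("scene","scene1")
im,cal=snap("top","top2")
for f in faces(im,cal,64,136):
    if 100<f[0][1]<150 and 300<f[0][0]<345:print([np.round(v,1).tolist() for v in f])
E
```

```text
tcp_pos: [636.4, -139.4, 62.5]
wrist_force: [-1.9, 0.5, 4.9]
time_s: 41.2
tcp_pos: [642.7, -207.0, 276.5]
tcp_rot: [0.666, 0.746, -0.0, -0.001]
wrist_force: [-0.3, -0.8, -0.2]
gripper_width: 0.65
gripper_force: 0.0
96.39663576119621
z88 [[257.81, 113.36], [636.22, -142.31], [31.84, 39.87], 6.45]
z88 [[290.56, 111.76], [669.09, -133.25], [9.87, 128.94], 6.29]
z88 [[257.53, 24.0], [626.07, -57.07], [40.84, 43.56], 6.44]
h 46 [[257.81, 113.36], [636.37, -142.87], [34.3, 42.95], 6.45]
h 46 [[290.56, 111.76], [671.78, -133.11], [10.63, 138.89], 6.29]
h 46 [[257.53, 24.0], [625.44, -51.05], [43.99, 46.93], 6.44]
h 54 [[257.81, 113.36], [636.32, -142.68], [33.48, 41.92], 6.45]
h 54 [[290.56, 111.76], [670.89, -133.16], [10.38, 135.58], 6.29]
h 54 [[257.53, 24.0], [625.65, -53.06], [42.94, 45.81], 6.44]
mark [ 460.7 -475.9] 79.7
[[319.8, 119.7], [636.0, -142.0], [32.0, 43.7], 5.8]
```

View pics/scene1.png

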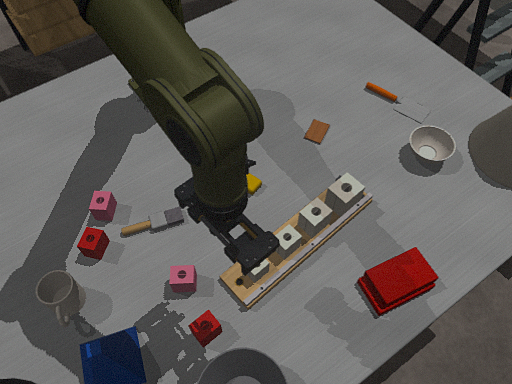

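All four moulds stand in size order on the board at (347,188), (316,212), (289,238) and (258,270), with the gripper clear above them.

```bash
python3 -c "
from bench import env;print(env.finish_job())"
```

```text
the job is handed in; nothing more can be done
None
```

The job is handed in: the four moulds stand in size order on the ware board and are all released, the largest pushed up against rail and stop (both contacts felt in the wrist force), the others within about 1 mm of their marks in the camera views, at about 41 s of the 104 s allowed.

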